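# Pop the green touch-latch lid of the aid chest

### The arm

A 7-joint arm with a two-finger parallel gripper is mounted at the origin on the work surface. World frame = base frame: x ahead of the robot, y to its left, z up, the work surface at z = 0. Lengths are in m, angles in rad, forces in N, time in s.
With the tool pointing down it reaches from about 0.35 to 0.9 m from the base axis. Payload 7.2 kg.
Tool frame: the origin (TCP) lies between the finger pads; the fingertips stand 19 mm ahead of it and the grasp point (between the pads) is the TCP; z points along the fingers, y is the line along which they close (so a half turn about z gives the same grasp; the last joint's range is limited). The gripper opens to 85 mm and grips with 20 to 120 N. Pads are 22 mm wide; open, the fingers measure 114 mm over their backs; the gripper's body (76 mm by 85 mm) begins 54 mm behind the grasp point. The pads swing forward as they close: fully open they stand 13 mm farther back than shut.
Start: joints at [-1.304, 0.411, -0.013, 1.596, 0.006, 1.134, -0.082], TCP at [0.205, 0.59, 0.25] pointing down, gripper open.
Joint ranges: [-2.95, 2.95], [-0.29, 1.99], [-1.47, 1.44], [0.14, 2.54], [-1.03, 4.17], [0.13, 1.85], [-2.86, 2.86]. Speed limits (rad/s): [2.39, 2.39, 3.01, 3.01, 3.14, 3.14, 3.14].

### API

Orientations are given as [roll, pitch, yaw] about the fixed x, y, z axes, in that order (R = Rz(yaw) Ry(pitch) Rx(roll)).
In Python, from bench import ctrl, cams gives the robot as it stands.
- The arm moves only by the tool drive_tool, never from a script. Its argument "increments" is a list that holds one entry, the list of rows, each a list of 6 numbers: the shift along the tool's x, y, z in mm, then the turn, a rotation vector about the tool's x, y, z in degrees. In form: [[[x, y, z, rx, ry, rz], ...]]. A call has 1 to 10 rows; each row is the pose to reach, as a shift and turn from the pose commanded when the call began, along the tool's axes at that moment; what a row does not reach only later rows make up. A row lasts 1/8 s, in which the tool goes at most 62.5 mm and 10.7 degrees, less where a joint would pass 70% of its speed; a pose out of reach is approached as far as the arm can. A call with a gripper value outside its range is refused whole. "jaw" is the finger opening in mm, from 0 to 85.4, set as the call begins (left out, the last holds). The fingers move at their own pace and stop on an object; the grip force is fixed at half the most. Time passes only in rows, so rows that repeat a pose let the fingers close. It gives the time, the measured TCP pose, the force, the opening and the grip force at its end, in the units of the state.
- ctrl.state(): the state, without advancing time (a new reading comes with each control period).
- cams.get_image(name): name is "scene" or "top"; returns (picture, depth): 384x512x3 uint8, red, green, blue; 384x512 float32, m along the optical axis (not along the pixel's ray), 0 where there is no reading.
- cams.get_calibration(name): a dict with "vertical_fov" (degrees; the focal length in pixels is half the picture's height over the tangent of half this angle, whatever the lens; pixels are square), "cx", "cy" (the principal point, pixels), "rvec" (rotation vector, rad) and "tvec" (3), from world to camera coordinates, as OpenCV has them. Camera axes: x right, y down, z forward; pixel columns grow to the right and rows downward; lengths in m; the calibration is good to about 2 mm. A picture is of the moment at which its call begins. get_calibration takes no time and is no camera call.
- ctrl.hand_in(): hands the job in; it is judged then, once.
Trained networks look in the newest picture that a camera, given by its name, has taken for a name from the list of things; names that differ only in an ending like _2 or _b are one class to them, and where a whole thing is asked for, a point or a joint stands for the part that bears it (a point fixed in the world has none). Each returns a list of dicts, best first, with "p" (0 to 1); they miss things now and then, are a little off and sometimes report something else, mostly with a low value. They report only what shows in the picture. A call takes as long as a camera call.
- cams.find_in(thing, camera): "location" ([x, y, z] in m, in world coordinates, good to about 4 mm: the middle of the surface that is visible of it).
- cams.pinpoint(thing, camera): "location" ([x, y, z] in m, in world coordinates, good to about 4 mm: a listed point, or the origin of a listed thing).
The state is a dict: "time": time; "qpos": joint angles; "joint_velocities": joint speeds; "joint_efforts": joint torques, N m; "position": TCP position; "orientation": TCP orientation; "force": force on the tool from outside, world axes, zero at the start; "moment": the same for the moment, N m; "opening": finger opening in m; "grip_force": force on a finger pad.
Only numpy, scipy, OpenCV 4.12 (cv2) and the standard library are available. Lean on these libraries where they do the work, as an engineer would, in place of code of your own. Each camera call takes 0.05 s, during which the arm holds its last target. There are 200 camera calls.

### The job

Without picking anything up, push the flat yellow tin off the green lid and onto the white-ringed spot in the middle of the grey ledge in front of that lid, standing upright. Then press the front of the green lid at its white dot and let go, so that the catch releases and the lid springs ajar. Leave it ajar, leave the orange lid shut, and leave everything else where it stands.

Things in the scene. Friction and masses are not known exactly. Their poses are not given: they have to be found in the camera images.
- green_chest: grey plastic chest fixed to the table, 270 mm deep (x) x 170 wide (y) x 107 high, with a green lid and plates; origin at the centre of its underside, x from its front (robot side) to its back, z up. Flat ledge in front: chest x -135 to -17 mm, 107 mm up. Lid behind it: chest x -15 to 117, y -73 to 73 mm, 10 mm thick, its top 110 mm up when shut (3 mm proud of all round it).
- green_chest_ledge (a point): centre of the top surface of the green chest's front ledge (chest x -73.5, y 0, z 107 mm); axes as the chest's. An 8 mm high, 6 mm thick rim runs along the ledge's front and side edges. A flat white ring, 88 mm across, is printed round this point: the tin's spot
- green_lid (a joint): green touch-latch lid, hinged along its back edge, opens upward: rad, 0 = shut and latched, negative = pushed in. Pressed at the front it gives 4.5 mm to a hard stop (-0.04) against some 4 N; the catch frees after 3 mm. Let go, it springs to about 0.3 (front edge 40 mm up) and stays there; it does not catch again. Cannot be pulled open while latched.
- green_lid_mark (a point): centre of the flat white dot (28 mm across) on top of the green lid, 23 mm behind its front edge (chest x 8, y 0, z 110 mm when shut); the place to press; z is the lid's normal
- tin: flat, closed round steel tin with yellow label and red band, 72 mm diameter, 45 mm tall, about 0.2 kg, loose; stands at the start on the green lid. Origin at the centre of its underside, z up. May be pushed, not lifted or tipped
- orange_chest: grey plastic chest fixed to the table, 270 mm deep (x) x 170 wide (y) x 107 high, with an orange lid and plates; origin at the centre of its underside, x from its front (robot side) to its back, z up. Flat ledge in front: chest x -135 to -17 mm, 107 mm up. Lid behind it: chest x -15 to 117, y -73 to 73 mm, 10 mm thick, its top 110 mm up when shut (3 mm proud of all round it).
- orange_lid (a joint): orange touch-latch lid, hinged along its back edge, opens upward: rad, 0 = shut and latched, negative = pushed in. Pressed at the front it gives 4.5 mm to a hard stop (-0.04) against some 4 N; the catch frees after 3 mm. Let go, it springs to about 0.3 (front edge 40 mm up) and stays there; it does not catch again. Cannot be pulled open while latched.
- jar: loose amber jar with red cap, 62 mm diameter, 75 mm tall, on the orange chest's ledge; origin under its centre
- bottle: loose green glass bottle, 64 mm diameter, 190 mm tall; origin under its centre
- bowl: loose steel bowl, 140 mm across, 60 mm tall; origin under its centre
- mug: loose white mug, 78 mm across, 85 mm tall, handle at its +y; origin under its centre
- can: loose blue can with an orange band, 75 mm diameter, 106 mm tall; origin under its centre
- pasta: loose yellow food carton standing upright, 45 x 130 x 170 mm; origin under its centre
- spoon: loose wooden spoon, 240 mm long, lying on the table

How it is judged:
By the outcome, as a careful person would: the job done as asked, in the order asked, and still so for the second after the job is handed in, with the robot touching nothing.
It also fails if it takes over 45 s, if anything falls off the work surface, if the arm or the gripper's body presses on something with over 40 N, if the wrist force passes 120 N, or if a joint passes its speed limit or range.

## Working session

There is one attempt and no reset: what is moved stays moved. The work goes in short steps, Python scripts to look and compute and a tool call to move; the robot and the scene stay as the last step left them, time stands still between calls to the robot, and variables do not carry over. Pictures are saved under pics/ and viewed, at most 10 in all, crops included, and the job is handed in when it is done.

Besides the shell and the picture viewer there is one more tool, called after "Request:" in YAML: its name, and indented under it one key for each argument. drive_tool: Moves the arm, as the interface text tells. Its arguments: {"type":"object","properties":{"increments":{"type":"array"},"jaw":{"type":"number"}},"required":["increments"]}

```bash
mkdir -p pics; cat > h.py <<'E'
import numpy as np, cv2
from bench import ctrl, cams
def shot(n,f):
    im,d=cams.get_image(n); cv2.imwrite('pics/'+f,im[:,:,::-1]); return im,d
def cloud(n,d):
    c=cams.get_calibration(n); f=d.shape[0]/2/np.tan(np.radians(c['vertical_fov'])/2)
    v,u=np.mgrid[:d.shape[0],:d.shape[1]]
    P=np.stack([(u-c['cx'])/f*d,(v-c['cy'])/f*d,d],-1)
    R=cv2.Rodrigues(np.array(c['rvec'],float))[0]
    return (P-np.array(c['tvec']).ravel())@R
E
python3 - <<'E'
from h import *
a=shot('scene','s0.png'); b=shot('top','t0.png')
np.savez('c0.npz',ti=b[0],tp=cloud('top',b[1]),si=a[0],sp=cloud('scene',a[1]))
for cam in('top','scene'):
  for t in('tin','green_chest_ledge','green_lid_mark','green_chest','orange_chest','jar','bottle','bowl','can','mug','pasta'):
    print(cam,t,[(np.round(r['location'],3).tolist(),round(r['p'],2)) for r in cams.pinpoint(t,cam)[:2]])
s=ctrl.state();print(s['time'],s['position'],s['orientation'],s['force'],s['opening'])
E
```

```text
top tin [([0.61, -0.184, 0.109], 0.61)]
top green_chest_ledge [([0.481, -0.179, 0.106], 0.82)]
top green_lid_mark [([0.561, -0.185, 0.109], 0.78)]
top green_chest [([0.554, -0.181, -0.002], 0.68)]
top orange_chest [([0.555, 0.22, -0.003], 0.96)]
top jar [([0.481, 0.232, 0.107], 0.79)]
top bottle [([0.534, -0.446, -0.002], 0.86)]
top bowl [([0.797, 0.05, -0.007], 0.94)]
top can [([0.599, 0.465, -0.003], 0.72), ([0.479, -0.179, 0.103], 0.19)]
top mug [([0.493, 0.43, -0.002], 0.64)]
top pasta [([0.647, -0.471, -0.002], 0.76)]
scene tin [([0.608, -0.185, 0.107], 0.55)]
scene green_chest_ledge [([0.476, -0.18, 0.108], 0.73)]
scene green_lid_mark [([0.563, -0.178, 0.11], 0.57)]
scene green_chest [([0.556, -0.179, -0.003], 0.69)]
scene orange_chest [([0.558, 0.22, 0.002], 0.91)]
scene jar [([0.476, 0.231, 0.103], 0.76)]
scene bottle [([0.61, -0.186, 0.105], 0.41)]
scene bowl [([0.795, 0.058, -0.003], 0.7)]
scene can [([0.602, 0.468, 0.003], 0.68)]
scene mug [([0.489, 0.424, 0.0], 0.86), ([0.557, 0.221, -0.0], 0.45)]
scene pasta [([0.647, -0.467, -0.003], 0.97)]
1.2 [0.20537923 0.59029145 0.25027389] [-3.14156830e+00 -4.85312222e-06  2.80679016e+00] [-0.5543942   0.06108946  0.11932736] 0.08559936654281067
```

View pics/s0.png

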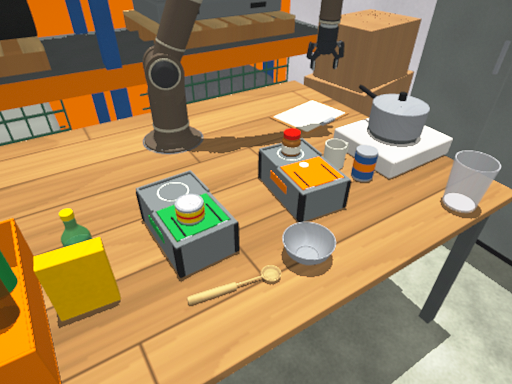

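View pics/t0.png

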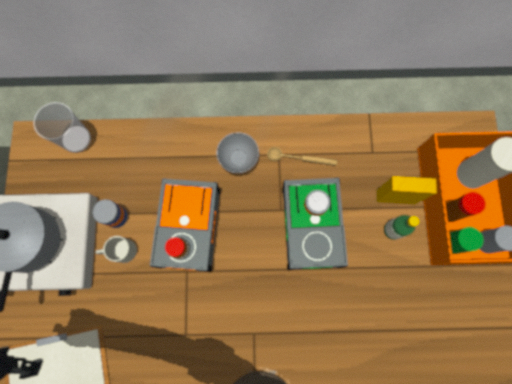

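The scene shows the tin on the green lid at px (190,208), with the white ring in front at (173,190). In the top view the tin is at (317,202), the dot at (315,219) and the ring at (317,245). The jar is on the orange ledge. Next I refine the poses from depth in both views.

```bash
python3 - <<'E'
from h import *
z=np.load('c0.npz')
for k in 'ts':
    P=z[k+'p'];I=z[k+'i'].astype(int)
    box=(abs(P[...,0]-.555)<.2)&(abs(P[...,1]+.18)<.14)
    m=box&(P[...,2]>.095)&(P[...,2]<.125)
    r=cv2.minAreaRect((P[m][:,:2]*1000).astype(np.float32));print(k,'chest',r,np.median(P[m][:,2]))
    m=box&(P[...,2]>.146)&(P[...,2]<.175)
    q=P[m]; 
    print('tin top',m.sum(),cv2.minEnclosingCircle((q[:,:2]*1000).astype(np.float32)),np.median(q,0))
    g=box&(I[...,1]>120)&(I[...,0]<80)&(I[...,2]<110)&(P[...,2]>.09)
    print('green',cv2.minAreaRect((P[g][:,:2]*1000).astype(np.float32)),np.median(P[g][:,2]))
    w=box&(I.min(-1)>190)&(P[...,2]<.125)&(P[...,2]>.09)
    n,l,st,c=cv2.connectedComponentsWithStats(w.astype(np.uint8))
    for i in range(1,n):
        if st[i,4]>5:
            q=P[l==i];print('white',st[i,4],q.min(0).round(3),q.max(0).round(3),((q.min(0)+q.max(0))/2).round(4))
    d=box&(I.max(-1)<60)&(P[...,2]>.1)&(P[...,2]<.14);print('dark z',np.percentile(P[d][:,2],[5,50,95]) if d.any() else 0)
E
python3 - <<'E'
import cv2
a=cv2.imread('pics/s0.png')[160:280,125:250]; b=cv2.imread('pics/t0.png')[170:280,270:360]
cv2.imwrite('pics/c0.png',cv2.hconcat([cv2.resize(a,(400,400)),cv2.resize(b,(400,400))]))
E
```

```text
t chest ((551.8680419921875, -181.022705078125), (274.0335388183594, 173.4193878173828), 1.4529473781585693) 0.10757328977617095
tin top 457 ((603.7925415039062, -186.2510223388672), 36.136131286621094) [ 0.60394569 -0.18545281  0.15466315]
green ((601.5903930664062, -179.8678741455078), (133.5271453857422, 149.0025634765625), 1.3274387121200562) 0.10910856621088273
white 44 [ 0.548 -0.191  0.105] [ 0.568 -0.169  0.114] [ 0.558  -0.1799  0.1095]
dark z 0
s chest ((553.8963012695312, -180.39894104003906), (276.81903076171875, 174.43038940429688), 1.411556601524353) 0.11075604986551557
tin top 506 ((606.5670776367188, -184.5222930908203), 36.65577697753906) [ 0.61465678 -0.18741852  0.15758105]
green ((605.451416015625, -180.3321533203125), (131.59336853027344, 145.9329833984375), 1.637821078300476) 0.11241508456568212
white 135 [ 0.432 -0.227  0.108] [ 0.524 -0.137  0.114] [ 0.4784 -0.1817  0.1111]
dark z [0.10135865 0.11146296 0.1147942 ]
```

View pics/c0.png

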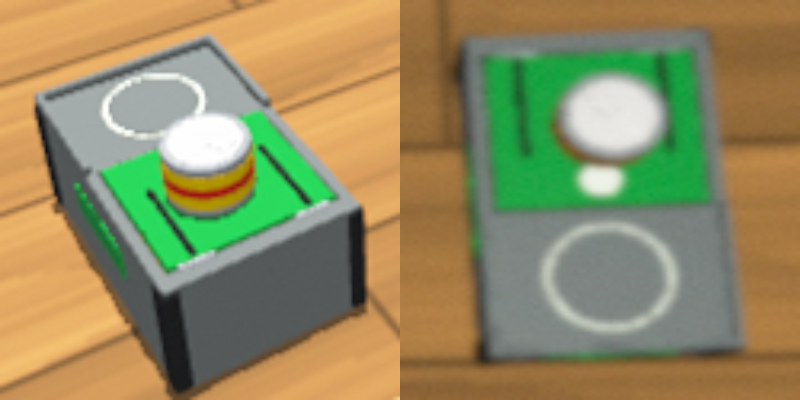

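```bash
cat >> h.py <<'E'
from scipy.spatial.transform import Rotation as Ro
def inc(p,yaw=np.radians(181.4)):
    s=ctrl.state(); R=Ro.from_euler('xyz',s['orientation']); T=Ro.from_euler('xyz',[np.pi,0,yaw])
    print('t',s['time'],'pos',np.round(s['position'],4),'F',np.round(s['force'],1),'op',round(s['opening'],4),'q',np.round(s['qpos'],2))
    print('inc',np.round(R.inv().apply(np.array(p)-s['position'])*1000,1),np.round(np.degrees((R.inv()*T).as_rotvec()),1))
E
python3 -c "
from h import *
inc([.660,-.185,.28])"
```

```text
t 1.2 pos [0.2054 0.5903 0.2503] F [-0.6  0.1  0.1] op 0.0856 q [-1.3   0.41 -0.01  1.6   0.01  1.13 -0.08]
inc [-684.1 -582.9  -29.7] [ -0.   -0.  -20.6]
```

Request:
drive_tool:
  increments:
    - [[-46,-39,-30,0,0,-3],[-91,-78,-30,0,0,-6],[-137,-117,-30,0,0,-9],[-182,-155,-30,0,0,-12],[-228,-194,-30,0,0,-15],[-274,-233,-30,0,0,-18],[-319,-272,-30,0,0,-20.6],[-365,-311,-30,0,0,-20.6],[-410,-350,-30,0,0,-20.6],[-456,-389,-30,0,0,-20.6]]
  jaw: 44

```text
time: 2.45
position: [0.509, 0.0714, 0.2807]
orientation: [3.141, 0.001, -3.116]
force: [1.6, 1.2, 0.4]
opening: 0.0439
grip_force: 0.0
```

```bash
python3 -c "
from h import *
inc([.660,-.185,.28])"
```

```text
t 2.45 pos [0.509  0.0714 0.2807] F [1.6 1.2 0.4] op 0.0439 q [-0.5   0.19  0.31  1.84 -0.06  1.12  1.43]
inc [-144.5 -260.1    0.7] [0.  0.1 0. ]
```

Request:
drive_tool:
  increments:
    - [[-29,-52,0,0,0,0],[-58,-104,0,0,0,0],[-87,-156,0,0,0,0],[-116,-208,0,0,0,0],[-145,-260,0,0,0,0],[-145,-260,0,0,0,0],[-145,-260,30,0,0,0],[-145,-260,60,0,0,0],[-145,-260,80,0,0,0],[-145,-260,80,0,0,0]]

```text
time: 3.7
position: [0.6589, -0.1824, 0.1989]
orientation: [3.141, -0.003, -3.116]
force: [1.0, 0.0, 0.9]
opening: 0.0441
grip_force: 0.0
```

```bash
python3 -c "
from h import *
inc([.659,-.1855,.138])
shot('scene','s1.png')
import cv2
a=cv2.imread('pics/s1.png')[130:290,110:270];cv2.imwrite('pics/s1c.png',cv2.resize(a,(560,560)))"
```

```text
t 3.7 pos [ 0.6589 -0.1824  0.1989] F [1.  0.  0.9] op 0.0441 q [-0.06  0.58  0.4   1.51 -0.24  1.1   1.98]
inc [-0.2 -3.2 60.9] [ 0.1 -0.1  0.1]
```

View pics/s1c.png

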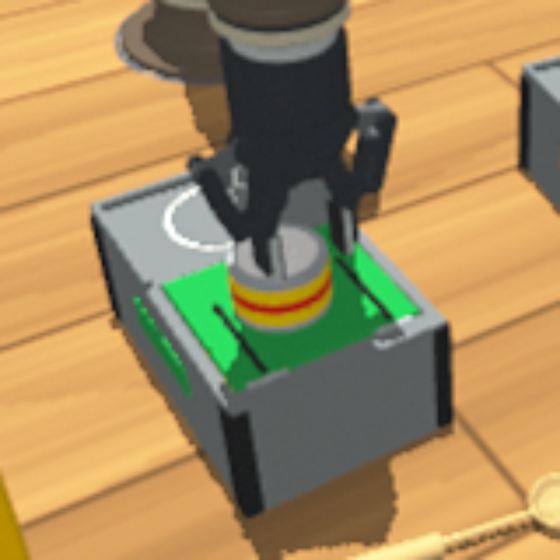

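The fingers hang behind and above the tin (crop px ~(265,270) and (345,245)), clear of its back edge. Next I lower them.

Request:
drive_tool:
  increments:
    - [[0,-3,15,0,0,0],[0,-3,30,0,0,0],[0,-3,40,0,0,0],[0,-3,48,0,0,0],[0,-3,55,0,0,0],[0,-3,60,0,0,0],[0,-3,60,0,0,0]]

```text
time: 4.62
position: [0.6596, -0.1862, 0.1399]
orientation: [3.141, -0.0, -3.117]
force: [0.5, 0.5, -0.4]
opening: 0.044
grip_force: 0.0
```

```bash
python3 -c "
from h import *
inc([.520,-.183,.138])
im,d=shot('scene','s2.png');P=cloud('scene',d)
m=(abs(P[...,0]-.66)<.02)&(abs(P[...,1]+.185)<.05)&(P[...,2]>.116)
print(np.percentile(P[m],[1,50,99],axis=0).round(3))
a=cv2.imread('pics/s2.png')[130:290,110:270];cv2.imwrite('pics/s2c.png',cv2.resize(a,(560,560)))"
```

```text
t 4.625 pos [ 0.6596 -0.1862  0.1399] F [ 0.5  0.5 -0.4] op 0.044 q [-0.04  0.63  0.38  1.56 -0.26  1.    2.01]
inc [139.5   6.7   2. ] [ 0. -0.  0.]
[[ 0.64  -0.234  0.128]
 [ 0.667 -0.205  0.367]
 [ 0.68  -0.136  0.54 ]]
```

View pics/s2c.png

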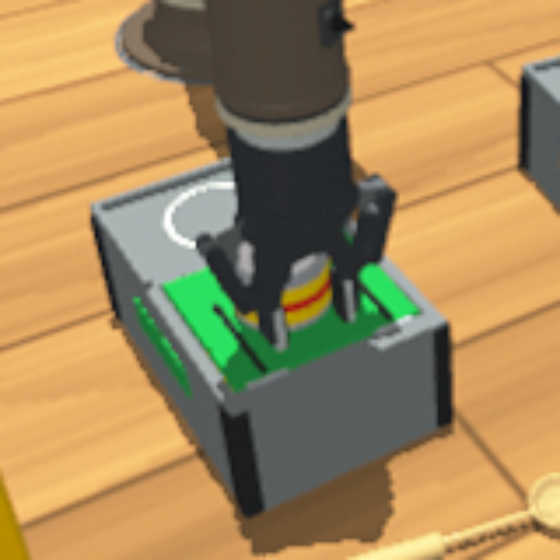

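Both fingertips stand behind the tin, just above the lid (crop px (280,345) and (348,318)). I start a slow push.

Request:
drive_tool:
  increments:
    - [[8,0,0,0,0,0],[15,0,0,0,0,0],[21,0,0,0,0,0],[28,1,0,0,0,0],[35,1,0,0,0,0],[42,2,0,0,0,0],[49,2,0,0,0,0],[56,3,0,0,0,0],[63,3,0,0,0,0],[70,4,0,0,0,0]]

```text
time: 5.92
position: [0.5893, -0.1841, 0.1404]
orientation: [-3.141, 0.0, -3.117]
force: [1.6, -0.3, 0.2]
opening: 0.0439
grip_force: 0.9
```

Request:
drive_tool:
  increments:
    - [[6,0,0,0,0,0],[12,1,0,0,0,0],[18,1,0,0,0,0],[24,1,0,0,0,0],[30,2,0,0,0,0],[36,2,0,0,0,0],[42,2,0,0,0,0],[48,3,0,0,0,0],[54,3,0,0,0,0],[54,3,0,0,0,0]]

```text
time: 7.18
position: [0.5346, -0.1823, 0.1401]
orientation: [3.141, -0.001, -3.117]
force: [-0.3, 0.0, -0.2]
opening: 0.0443
grip_force: 0.0
```

```bash
cat >> h.py <<'E'
def tin():
    for k in('scene','top'):
        im,d=cams.get_image(k);P=cloud(k,d);I=im.astype(int)
        box=(P[...,0]>.4)&(P[...,0]<.69)&(abs(P[...,1]+.18)<.08)
        y=box&(P[...,2]>.108)&(P[...,2]<.16)&(I[...,0]>130)&(I[...,2]<100)
        w=box&(P[...,2]>.145)&(P[...,2]<.165)&(I.min(-1)>110)
        for m,n in((y,'label'),(w,'top')):
            if m.sum()>15:
                q=P[m];print(k,n,m.sum(),np.round(q.min(0),4),np.round(q.max(0),4))
        print([(np.round(r['location'],4).tolist(),round(r['p'],2)) for r in cams.pinpoint('tin',k)[:2]])
E
python3 -c "
from h import *
inc([.519,-.183,.14])
tin();shot('scene','s3.png')
a=cv2.imread('pics/s3.png')[130:290,110:270];cv2.imwrite('pics/s3c.png',cv2.resize(a,(560,560)))"
```

```text
t 7.175 pos [ 0.5346 -0.1823  0.1401] F [-0.3  0.  -0.2] op 0.0443 q [-0.06  0.45  0.39  1.88 -0.22  0.86  2.04]
inc [15.6 -0.3  0.1] [ 0.  -0.1 -0. ]
scene label 167 [ 0.4659 -0.2187  0.1096] [ 0.5331 -0.1593  0.1548]
scene top 147 [ 0.4708 -0.2116  0.1459] [ 0.5485 -0.1532  0.1639]
[([0.4987, -0.1822, 0.1082], 0.73)]
[]
```

View pics/s3c.png

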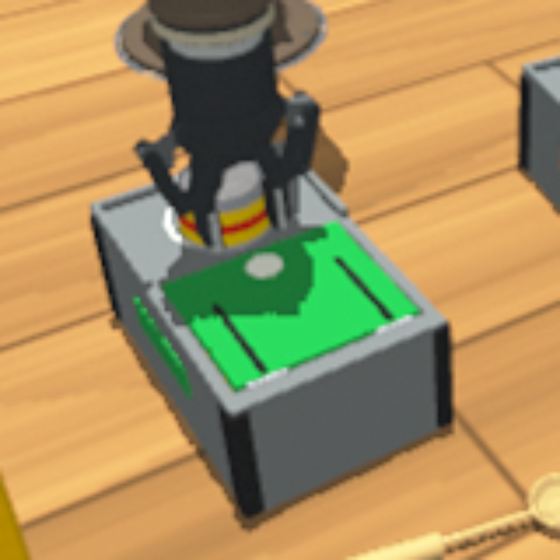

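The tin is upright on the ledge, short of the ring's centre (crop px (235,215)). The lid is clear and shut. I push the rest of the way, then back off and look.

Request:
drive_tool:
  increments:
    - [[4,0,0,0,0,0],[8,0,0,0,0,0],[12,0,0,0,0,0],[15,0,0,0,0,0],[15,0,0,0,0,0],[5,0,0,0,0,0],[-15,0,0,0,0,0],[-35,0,-20,0,0,0],[-55,0,-60,0,0,0],[-75,0,-110,0,0,0]]

```text
time: 8.68
position: [0.6112, -0.18, 0.2505]
orientation: [3.141, -0.002, -3.116]
force: [0.8, -0.1, -0.3]
opening: 0.0437
grip_force: 0.0
```

Request:
drive_tool:
  increments:
    - [[-60,0,-20,0,0,0],[-110,0,-30,0,0,0],[-110,0,-30,0,0,0]]
  jaw: 0

```text
time: 9.05
position: [0.724, -0.1758, 0.2787]
orientation: [3.142, 0.0, -3.113]
force: [-0.0, -0.4, -0.0]
opening: 0.0
grip_force: 0.0
```

```bash
python3 -c "
from h import *
inc([.561,-.180,.16])
tin()
for c in('scene','top'):
  for t in('green_lid_mark','green_chest_ledge'): print(c,t,[(np.round(r['location'],4).tolist(),round(r['p'],2)) for r in cams.pinpoint(t,c)[:2]])
shot('scene','s4.png');shot('top','t4.png')
a=cv2.imread('pics/s4.png')[130:290,110:270];b=cv2.imread('pics/t4.png')[170:280,270:360]
cv2.imwrite('pics/s4c.png',cv2.hconcat([cv2.resize(a,(400,400)),cv2.resize(b,(400,489))[:400] if 0 else cv2.resize(b[-90:],(400,400))]))"
```

```text
t 9.05 pos [ 0.724  -0.1758  0.2787] F [-0.  -0.4 -0. ] op 0.0 q [-0.06  0.63  0.41  1.23 -0.25  1.33  1.94]
inc [163.1   0.4 118.7] [0.  0.  0.2]
scene label 273 [ 0.4408 -0.2531  0.1099] [ 0.6589 -0.1521  0.1507]
scene top 332 [ 0.4465 -0.2185  0.1485] [ 0.5189 -0.1486  0.1593]
[([0.4815, -0.1857, 0.1084], 0.76)]
top top 76 [ 0.4459 -0.2218  0.1452] [ 0.4973 -0.1928  0.1557]
[([0.4833, -0.181, 0.1088], 0.59)]
scene green_lid_mark [([0.5638, -0.1784, 0.1109], 0.89)]
scene green_chest_ledge [([0.4765, -0.1841, 0.1077], 0.83)]
top green_lid_mark []
top green_chest_ledge [([0.4787, -0.1818, 0.1041], 0.75)]
```

View pics/s4c.png

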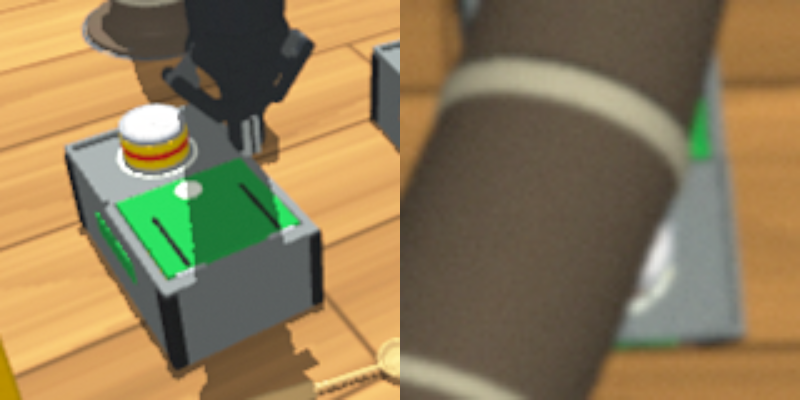

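The tin stands upright, concentric with the ring (left half, px (155,140)). The top view is mostly hidden by the arm. Measured, it is within 3 mm of the ledge point and the lid is still shut. Next I press the dot with closed fingers.

Request:
drive_tool:
  increments:
    - [[55,0,0,0,0,0],[110,0,0,0,0,0],[150,0,0,0,0,0],[162,0,10,0,0,0],[162,0,50,0,0,0],[162,0,90,0,0,0],[162,0,120,0,0,0],[162,0,135,0,0,0],[162,0,142,0,0,0],[162,0,142,0,0,0]]

```text
time: 10.8
position: [0.5589, -0.1819, 0.1388]
orientation: [-3.141, 0.001, -3.117]
force: [0.5, -0.3, -0.4]
opening: 0.0
grip_force: 0.0
```

Request:
drive_tool:
  increments:
    - [[0,0,2,0,0,0],[0,0,4,0,0,0],[0,0,6,0,0,0],[0,0,7,0,0,0],[0,0,8,0,0,0],[0,0,8,0,0,0]]

```text
time: 11.55
position: [0.5585, -0.1818, 0.1302]
orientation: [3.142, -0.0, -3.117]
force: [-0.1, -0.4, 0.7]
opening: -0.0003
grip_force: 0.0
```

Request:
drive_tool:
  increments:
    - [[-3,0,0,0,0,0],[-3,0,1,0,0,0],[-3,0,2,0,0,0],[-3,0,3,0,0,0],[-3,0,3,0,0,0]]

```text
time: 12.18
position: [0.5618, -0.1817, 0.1275]
orientation: [3.142, 0.001, -3.117]
force: [1.1, 1.0, 3.5]
opening: -0.0002
grip_force: 1.7
```

Request:
drive_tool:
  increments:
    - [[0,0,0.5,0,0,0],[0,0,1,0,0,0],[0,0,1,0,0,0]]

```text
time: 12.55
position: [0.5617, -0.1816, 0.1263]
orientation: [-3.142, 0.0, -3.117]
force: [0.4, 0.6, 3.9]
opening: 0.0001
grip_force: 2.1
```

Request:
drive_tool:
  increments:
    - [[0,0,0.5,0,0,0],[0,0,1,0,0,0],[0,0,1.5,0,0,0],[0,0,1.5,0,0,0]]

```text
time: 13.05
position: [0.5616, -0.1817, 0.125]
orientation: [3.142, 0.0, -3.117]
force: [-0.4, 2.1, 6.5]
opening: 0.0002
grip_force: 3.1
```

Request:
drive_tool:
  increments:
    - [[0,0,-5,0,0,0],[0,0,-15,0,0,0],[0,0,-30,0,0,0],[0,0,-50,0,0,0],[0,0,-80,0,0,0],[0,0,-120,0,0,0],[0,0,-160,0,0,0],[0,0,-160,0,0,0]]

```text
time: 14.05
position: [0.5627, -0.1826, 0.2889]
orientation: [-3.14, 0.006, -3.117]
force: [0.3, -0.1, -0.7]
opening: 0.0004
grip_force: 0.0
```

Request:
drive_tool:
  increments:
    - [[-30,50,0,0,0,0],[-30,105,0,0,0,0],[-30,160,0,0,0,0],[-30,215,0,0,0,0],[-30,270,0,0,0,0],[-30,300,0,0,0,0],[-30,300,0,0,0,0]]

```text
time: 14.92
position: [0.583, 0.1224, 0.2839]
orientation: [3.141, -0.002, -3.112]
force: [-0.9, -0.9, -0.1]
opening: 0.0001
grip_force: 0.0
```

```bash
python3 -c "
from h import *
inc([.561,-.180,.16])
tin()
im,d=shot('scene','s5.png');P=cloud('scene',d);I=im.astype(int)
t,dt=shot('top','t5.png')
for P,I in((P,I),(cloud('top',dt),t.astype(int))):
  g=(I[...,1]>110)&(I[...,0]<90)&(I[...,2]<110)&(P[...,2]>.1)&(abs(P[...,1]+.18)<.08)&(abs(P[...,0]-.6)<.1)
  if g.sum()>20:
    q=P[g];print('lid slope',np.linalg.lstsq(np.c_[q[:,0]-.6,np.ones(len(q))],q[:,2],rcond=None)[0])
cv2.imwrite('pics/s5c.png',cv2.hconcat([cv2.imread('pics/s5.png')[100:300,:400],cv2.imread('pics/t5.png')[100:300,:400]]))"
```

```text
t 14.925 pos [0.583  0.1224 0.2839] F [-0.9 -0.9 -0.1] op 0.0001 q [-0.54  0.34  0.33  1.64 -0.12  1.18  1.42]
inc [  30.9 -301.6  123.8] [ 0.  -0.1  0.3]
scene label 229 [ 0.4619 -0.2529  0.1083] [ 0.67   -0.1067  0.1531]
scene top 392 [ 0.4473 -0.2475  0.1451] [ 0.5715 -0.1198  0.1589]
[([0.4811, -0.1828, 0.1055], 0.98)]
top top 490 [ 0.4458 -0.222   0.1451] [ 0.5638 -0.1489  0.1584]
[([0.4846, -0.1799, 0.1067], 0.57)]
lid slope [-0.30296326  0.13441536]
lid slope [-0.29878535  0.13067137]
```

View pics/s5c.png

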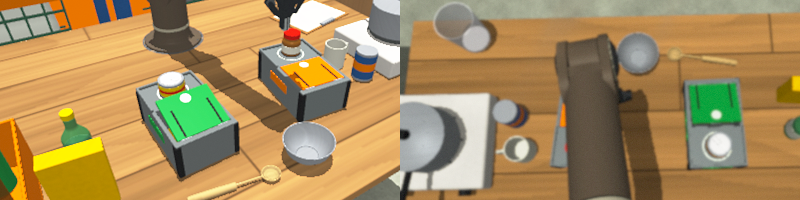

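The green lid is ajar at about 0.3 rad, and the tin stands inside the ring at right px (718,145). The orange lid is shut and the jar and other things stand where they were.

```bash
python3 -c "
from bench import ctrl
print(ctrl.hand_in())"
```

```text
the job is handed in; nothing more can be done
None
```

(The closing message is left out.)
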